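# Run a bearing up the gauge's gutter and bring the lever down on it

## Robot

A 6-joint arm with a two-finger parallel gripper is mounted at the origin on a cart in front of the work surface, level with it; the furniture and walls round the work are solid. World frame = base frame: x ahead of the robot, y to its left, z up, the work surface at z = 0. Lengths are in m, angles in rad, forces in N, time in s.
With the tool pointing down it reaches from about 0.35 to 0.85 m from the base axis. Payload 8.1 kg.
Tool frame: the origin (TCP) lies at the very end of the fingers, on their centre line; the grasp point (between the pads) lies 19 mm behind it; z points along the fingers, y is the line along which they close (so a half turn about z gives the same grasp; the last joint's range is limited). The gripper opens to 93 mm and grips with 3 to 60 N. Pads are 15 mm wide; open, the fingers measure 128 mm over their backs; the gripper's body (75 mm by 188 mm) begins 65 mm behind the grasp point.
Start: joints at [1.144, 0.13, 1.488, -0, 1.523, -0.085], TCP at [0.201, 0.565, 0.186] pointing down, gripper open.
Joint ranges: [-2.96, 2.96], [-0.89, 2.26], [0.02, 2.5], [-1.34, 4.48], [0, 2.73], [-2.66, 2.66]. Speed limits (rad/s): [2.39, 2.39, 2.79, 3.14, 3.14, 3.14].

## Interface

Orientations are given as a rotation vector (axis times angle).
In Python, from plant import read_state, eyes, workorder gives the robot as it stands. The module is installed in compiled form; this text tells all that it offers.
- The arm moves only by the tool play_rows, never from a script. Its argument "targets" is one flat list of numbers, 4 for each row, row after row: the shift along the tool's x, y, z in cm, then the turn about the tool's z in degrees. In form: [dx, dy, dz, roll, dx, dy, dz, roll, ...]. A call has 1 to 8 rows; each row is the pose to reach, as a shift and turn from the pose commanded when the call began, along the tool's axes at that moment; what a row does not reach only later rows make up. A row lasts 1/12 s, in which the tool goes at most 41.7 mm and 7.16 degrees, less where a joint would pass 70% of its speed; a pose out of reach is approached as far as the arm can. A call with a gripper value outside its range is refused whole. "grip" is the finger opening in cm, from 0 to 9.3, set as the call begins (left out, the last holds). The fingers move at their own pace and stop on an object; "grip_force" is the grip in N (left out, the last holds). Time passes only in rows, so rows that repeat a pose let the fingers close. It gives the time, the measured TCP pose, the force, the opening and the grip force at its end, in the units of the state.
- read_state(): the state, without advancing time (a new reading comes with each control period).
- eyes.read_camera(name): name is "side" or "top" or "wrist"; returns a dict with "image" (420x560x3 uint8, red, green, blue), "vfov" (degrees; the focal length in pixels is half the picture's height over the tangent of half this angle, whatever the lens; pixels are square), "cx", "cy" (the principal point, pixels), "cam_to_world" (4x4, takes a point from camera to world coordinates); the wrist camera has in their place "T_tool_cam" (4x4, takes a point from camera to tool coordinates, whose origin is the TCP and whose axes are the flange's). Camera axes: x right, y up, looking along -z (the intrinsics and any distortion apply to the point x, -y, -z); pixel columns grow to the right and rows downward; lengths in m; the calibration is good to about 2 mm. A picture is of the moment at which its call begins: read the wrist's pose just before it. There is no depth.
- workorder.close_job(): hands the job in; it is judged then, once.
The state is a dict: "t": time; "q": joint angles; "dq": joint speeds; "joint_torque": joint torques, N m; "tool_pos": TCP position; "orientation": TCP orientation; "force": force on the tool from outside, world axes, zero at the start; "wrist_torque": the same for the moment, N m; "opening": finger opening in m; "gripper_force": force on a finger pad.
Only numpy, scipy, OpenCV 4.12 (cv2) and the standard library are available. Lean on these libraries where they do the work, as an engineer would, in place of code of your own. Each camera call takes 0.05 s, during which the arm holds its last target. There are 200 camera calls.

## Task

With the fingertips, gently nudge the ball bearing that stands on edge in the gauge's sloped gutter up the slope to the end stop, so that the spring catch in the gutter floor pops up behind it and it cannot roll back. Then tip the raised lever over towards the bearing so that it comes down and rests its foot on the bearing's top. Push only: do not grip or lift the bearing or the lever, and leave the other things on the desk alone.

Things in the scene. Friction and masses are not known exactly. Their poses are not given: they have to be found in the camera images.
- gauge_base: bearing height gauge, fixed to the desk: grey ground plate 232 x 78 mm, 13 mm high, carrying gutter, catch, lever and a round dial. Origin on the desk surface, mid-width; z up, +x level, towards the gutter's high end; plate from x = -107 to +125 mm. Dial 46 mm in diameter, y = 12 to 30 mm, centre x = 80, z = 156 mm, beside the two grey cheeks (27 mm over the outsides) that hold the lever's axle.
- gutter: aluminium U gutter of the gauge, rising 10 degrees along its +x; y across, z square to its floor. Origin: on the floor, mid-width, under the bearing's centre when that sits back against the raised catch; 46 mm above the desk. In this frame: floor z = 0; walls 18.6 mm apart inside, 24.6 mm outside, 20 mm high; low lip at x = -116 mm, as high; face of the dark end stop at x = +33.5 mm, 44 mm high.
- bearing: oiled steel ball bearing, 62 mm in diameter, 16 mm wide, about 0.2 kg, on edge in the gutter. Origin at its centre, y along its axle. Starts against the low lip: centre at gutter x = -85, z = 31 mm; at the end stop x = +2.5 mm; let go there it rolls back only to x = 0, against the catch; from short of the catch it rolls back to the lip. Stands 42 mm out of the walls; push its rim above them.
- catch (a joint): spring catch: steel dog 47 mm long, 8 mm wide, in a slot of the gutter floor, hinged at its low end (gutter x = -67 mm), tip 7 mm above the floor at x = -20 mm. 0 = raised, 0.15 rad = pressed flush. The bearing presses it down as it is pushed over it (about 1 to 2 N) and it springs up behind the bearing at the end stop. Its release tab, on the -y side below the gutter, is not needed.
- lever (a joint): aluminium lever with foot and round weight, on an axle across the gutter at gutter x = 78, z = 72 mm. 0 = raised, leaning 20 degrees back over the high end; grows as it tips towards the low end; 2.09 rad = foot on the seated bearing's top; 2.17 = limit with no bearing. Let go before 0.4 it falls back to 0; beyond 0.5 it falls on, damped, in about 2 s. Under 1 N at the handle moves it.
- lever_handle (a point): middle of the lever's black cross handle, a round bar of 12 mm diameter, 44 mm long, across the gutter at the lever's free end, 112 mm from its axle; raised, it is 236 mm above the desk, at x = 121 mm of gauge_base. Under it the lever is a flat bar 11 mm wide, 9 mm thick. Push it level from the high side towards the low end.
- spare_bearing: second bearing of the same size lying flat on the desk beside the gauge, to be left alone; origin under its centre
- nut_a: brass-coloured hex nut, 18 x 21 x 12 mm, beside the gauge, to be left alone; origin under its centre
- steel_flange: round steel flange with a hub, 70 mm diameter, 28 mm high, to be left alone; origin under its centre
- vial_0: small capped white vial, 23 mm diameter, 51 mm high, standing, to be left alone; origin under its centre
- spanner_12: small spanner, 150 mm long, flat on the desk, to be left alone; origin under its centre
- lab_timer: white lab timer, 68 x 62 x 18 mm, to be left alone; origin under its centre
- carton_yellow: small yellow carton, 50 x 78 x 26 mm, to be left alone; origin under its centre

How it is judged:
On the way, in this order (a step that is already met when the one before it is completed fails the run):
1. the bearing is at the end stop and the catch is up behind it, the lever still raised (x of bearing in the frame of gutter between -0.004 and 0.006 m and z of bearing in the frame of gutter between 0.028 and 0.034 m and value of joint catch below 0.04 rad and value of joint lever below 0.35 rad), for 0.2 s.
2. the lever is down on the bearing (x of bearing in the frame of gutter between -0.004 and 0.006 m and z of bearing in the frame of gutter between 0.028 and 0.034 m and value of joint catch below 0.04 rad and value of joint lever between 2.04 and 2.15 rad), for 0.2 s.
At the end, for the whole second after the job is handed in: the bearing stands on the gutter floor between the raised catch and the end stop (centre within -4 to +6 mm of the seat along the gutter, catch within 0.04 rad of fully up), at rest, and the lever rests on top of it (joint 2.04 to 2.15 rad, foot pressing on the bearing with more than 0.2 N) (all of step 2 and contact force between lever and bearing above 0.2 N and linear speed of bearing below 0.01 m/s); the robot touches nothing.
It fails at once if the bearing is lifted off the gutter floor or pulled out of the gutter (z of bearing in the frame of gutter above 0.046 m or angle between bearing's own y axis and vertical below 1.2 rad or angle between bearing's own y axis and vertical above 1.94 rad).
It fails at once if the bearing is pushed hard or gripped (more than 35 N from the fingers) (contact force between the fingers and bearing above 35 N).
It fails at once if the lever is pushed hard or gripped (more than 15 N from the fingers) (contact force between the fingers and lever above 15 N).
It fails at once if another thing on the desk is moved by more than 15 mm (distance of any of spare_bearing, nut_a, steel_flange, vial_0, spanner_12, lab_timer, carton_yellow from where it was at the start of the episode above 0.015 m).
It also fails if it takes over 51 s, if anything falls off the work surface, if the arm or the gripper's body presses on something with over 40 N, if the wrist force passes 120 N, or if a joint passes its speed limit or range.

## Working session

There is one attempt and no reset: what is moved stays moved. The work goes in short steps, Python scripts to look and compute and a tool call to move; the robot and the scene stay as the last step left them, time stands still between calls to the robot, and variables do not carry over. Pictures are saved under pics/ and viewed, at most 10 in all, crops included, and the job is handed in when it is done.

Besides the shell and the picture viewer there is one more tool, called after "Emit:" as a command line: name --argument value ..., lists and objects as JSON in quotes. play_rows: Moves the arm, as the interface text tells. Its arguments: {"type":"object","properties":{"targets":{"type":"array"},"grip":{"type":"number"},"grip_force":{"type":"number"}},"required":["targets"]}

```bash
mkdir -p pics; cat > h.py <<'E'
from plant import read_state, eyes, workorder
import numpy as np, cv2
def cam(n):
    c=eyes.read_camera(n); return c
E
python3 - <<'E'
from h import *
for n in ("side","top"):
    c=cam(n); cv2.imwrite(f"pics/{n}0.png",c["image"][...,::-1]); np.savez(f"pics/{n}0.npz",**{k:v for k,v in c.items()})
    print(n,{k:(np.round(v,4).tolist() if k!="image" else 0) for k,v in c.items()})
s=read_state();print(s)
E
```

```text
side {'image': 0, 'vfov': 56.3499, 'cx': 276.4433, 'cy': 212.0089, 'cam_to_world': [[-0.952, 0.1376, -0.2734, 0.2623], [-0.3056, -0.3809, 0.8726, 1.2626], [0.0159, 0.9143, 0.4047, 0.6544], [0.0, 0.0, 0.0, 1.0]]}
top {'image': 0, 'vfov': 55.1309, 'cx': 282.9642, 'cy': 207.398, 'cam_to_world': [[0.027, 0.9845, -0.173, 0.425], [-0.9996, 0.0255, -0.0111, 0.2026], [-0.0065, 0.1733, 0.9849, 1.1716], [0.0, 0.0, 0.0, 1.0]]}
{'t': 0.1, 'q': array([ 1.14359536e+00,  1.31071418e-01,  1.48919201e+00, -3.89984674e-06,
        1.52297223e+00, -8.54289482e-02]), 'dq': array([ 0.00053654, -0.00266579, -0.00437338,  0.00163131, -0.00025979,
       -0.00150485]), 'joint_torque': array([ 1.36354563e-03, -5.61342931e+01, -4.93095195e+01,  7.69932009e-02,
        2.93748861e-02,  1.13570763e-05]), 'tool_pos': array([0.20085585, 0.56478168, 0.18528899]), 'orientation': array([-5.34174518e-01, -3.09542605e+00,  2.49773323e-03]), 'force': array([-0.31833099,  0.22238185,  0.42658651]), 'wrist_torque': array([-0.00401767, -0.04186525,  0.01361886]), 'gripper_force': 0.0, 'opening': 0.09329769586102832}
```

View pics/side0.png

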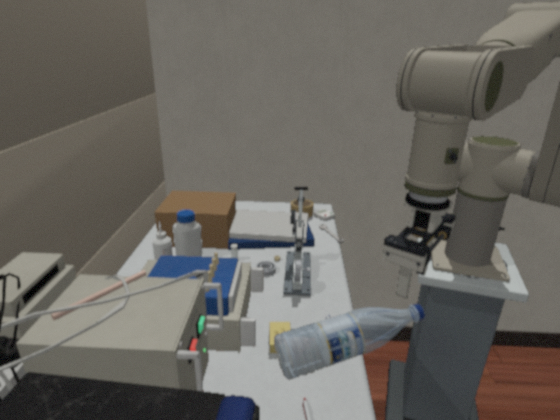

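View pics/top0.png

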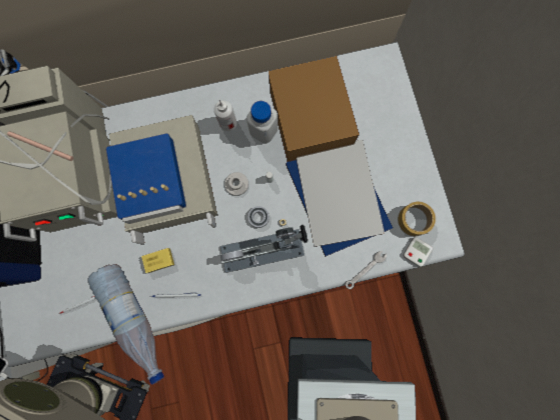

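The side view shows the gauge at about (298,265) with its lever at (300,190). In the top view the gauge runs from (208,262) to (307,235), high end to the right. I'll zoom in next.

```bash
python3 - <<'E'
import cv2
a=cv2.imread("pics/top0.png")[195:285,195:325]; cv2.imwrite("pics/tc.png",cv2.resize(a,None,fx=6,fy=6,interpolation=cv2.INTER_CUBIC))
a=cv2.imread("pics/side0.png")[180:305,250:350]; cv2.imwrite("pics/sc.png",cv2.resize(a,None,fx=4.8,fy=4.8,interpolation=cv2.INTER_CUBIC))
E
```

```text
(no output)
```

View pics/tc.png

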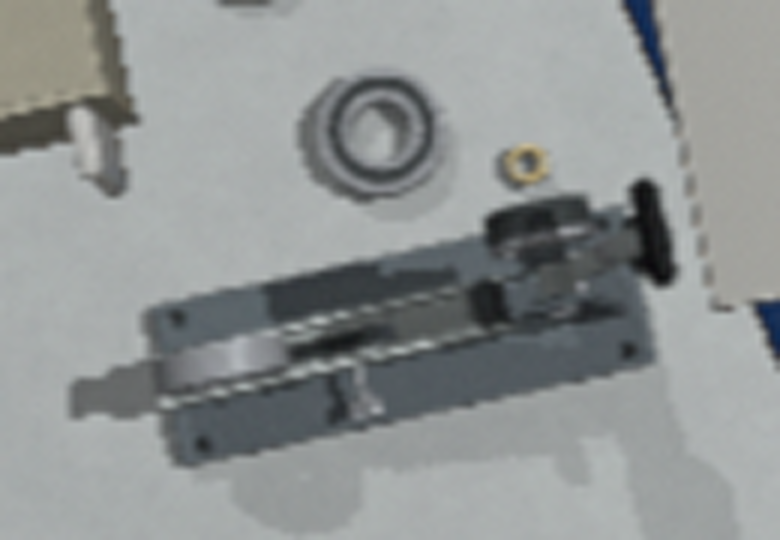

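View pics/sc.png

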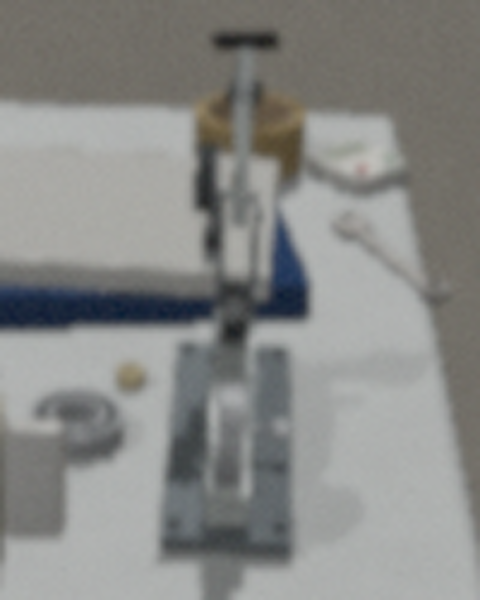

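The top crop shows the bearing at the left (low) end, at about (225,362), and the black handle at (655,233). The plate corners are at (147,310), (183,466) and (655,360). The side crop shows the handle at (245,40) and the plate corners at (183,345), (290,345), (165,545) and (293,548). I'll fit the pose from these.

```bash
cat >> h.py <<'E'
def proj(P,C,vfov,cx,cy):
    f=210/np.tan(np.radians(vfov)/2); p=(np.linalg.inv(C)@np.append(P,1))[:3]
    return np.array([cx+f*p[0]/-p[2], cy-f*p[1]/-p[2]])
def G(p):  # gauge pose matrix
    c,s=np.cos(p[2]),np.sin(p[2]); return np.array([[c,-s,0,p[0]],[s,c,0,p[1]],[0,0,1,0],[0,0,0,1.]])
a=np.radians(10)
E
cat > fit.py <<'E'
from h import *
from scipy.optimize import least_squares
obs=[("top",(-107,39,13),(147,310)),("top",(-107,-39,13),(183,466)),("top",(125,-39,13),(655,360)),("top",(121,0,236),(655,233)),
("side",(121,0,236),(245,40)),("side",(125,39,13),(183,345)),("side",(125,-39,13),(290,345)),("side",(-107,39,13),(163,546)),("side",(-107,-39,13),(293,548))]
cs={n:np.load(f"pics/{n}0.npz") for n in("top","side")}
def px(n,q): return np.array([195+q[0]/6-.42,195+q[1]/6-.42]) if n=="top" else np.array([250+q[0]/4.8-.4,180+q[1]/4.8-.4])
def res(p):
    return np.array([proj((G(p)@np.append(np.array(P)/1e3,1))[:3],cs[n]["cam_to_world"],cs[n]["vfov"],cs[n]["cx"],cs[n]["cy"])-px(n,q) for n,P,q in obs])
r=least_squares(lambda p:res(p).ravel(),[.35,.2,-1.4],loss="soft_l1")
print(r.x,np.round(res(r.x),1).tolist())
np.save("pose.npy",r.x);M=G(r.x);T=lambda P:np.round((M@np.append(np.array(P)/1e3,1))[:3],4)
def gut(x,z): return (x*np.cos(a)-z*np.sin(a),0,46+x*np.sin(a)+z*np.cos(a))
for n,P in dict(handle=(121,0,236),bear=gut(-85,31),seat=gut(0,31),stop=gut(2.5,31),axle=gut(78,72),stoptop=gut(33.5,44),g0=gut(0,0)).items(): print(n,np.round(P,1),T(P))
E
python3 fit.py
```

```text
[ 0.49934598  0.28201547 -1.32381406] [[0.4, -0.2], [-0.4, 0.5], [0.4, 0.3], [-0.7, 0.0], [0.3, 0.4], [-1.4, -0.7], [-0.0, 0.4], [-0.6, -1.2], [0.6, -0.1]]
handle [121   0 236] [0.5289 0.1647 0.236 ]
bear [-89.1   0.   61.8] [0.4776 0.3684 0.0618]
seat [-5.4  0.  76.5] [0.498  0.2872 0.0765]
stop [-2.9  0.  77. ] [0.4986 0.2848 0.077 ]
axle [ 64.3   0.  130.5] [0.5151 0.2197 0.1305]
stoptop [25.4  0.  95.1] [0.5055 0.2574 0.0951]
g0 [ 0.  0. 46.] [0.4993 0.282  0.046 ]
```

```bash
cat > t.py <<'E'
from h import *
import sys
p=np.load("pose.npy");M=G(p);OX=18.4
def gut(x,z): return np.array([OX+x*np.cos(a)-z*np.sin(a),0,46+x*np.sin(a)+z*np.cos(a)])
def goto(gx,gy,z): # shift in tool cm + roll deg to reach gauge point (mm)
    from scipy.spatial.transform import Rotation as R
    s=read_state(); Rt=R.from_rotvec(s["orientation"]).as_matrix()
    d=(M@[gx/1e3,gy/1e3,z/1e3,1])[:3]-s["tool_pos"]
    y=Rt.T@M[:3,1]; roll=np.degrees(np.arctan2(-y[0],y[1]))
    g=(np.linalg.inv(M)@np.append(s["tool_pos"],1))[:3]*1e3
    print("t",s["t"],"gauge pos",g.round(1),"F gauge",(M[:3,:3].T@s["force"]).round(2),"shift cm",(Rt.T@d*100).round(2),"roll",roll.round(1), "toolx in gauge",(M[:3,:3].T@Rt[:,0]).round(3),"toolz",Rt[:,2].round(3))
E
python3 - <<'E'
from t import *
cs={n:np.load(f"pics/{n}0.npz") for n in("top","side")}
def pj(n,P):
    c=cs[n]; q=proj((M@np.append(np.array(P)/1e3,1))[:3],c["cam_to_world"],c["vfov"],c["cx"],c["cy"])
    return ((q-195+.42)*6 if n=="top" else (q-[250,180]+.4)*4.8).round(0)
b=gut(-85,31)
for nm,P in dict(btop=b+[0,0,31],bback=b+[-31,0,0],bfront=b+[31,0,0],lip=gut(-116,20),stoptop=gut(33.5,44),axle=gut(78,72),dial=(80,21,156)).items(): print(nm,np.round(P),pj("top",P),pj("side",P))
print(np.linalg.svd(M[:3,:3])[1])
goto(-122,0,280)
E
```

```text
btop [-71.   0.  93.] [217. 362.] [234. 391.]
bback [-102.    0.   62.] [160. 381.] [231. 467.]
bfront [-40.   0.  62.] [293. 351.] [233. 409.]
lip [-99.   0.  46.] [170. 382.] [230. 489.]
stoptop [44.  0. 95.] [468. 305.] [236. 294.]
axle [ 83.   0. 130.] [554. 279.] [239. 217.]
dial [ 80  21 156] [537. 227.] [208. 181.]
[1. 1. 1.]
t 0.1 gauge pos [-347.2 -220.3  185.3] F gauge [-0.29 -0.25  0.43] shift cm [-30.82  -6.51  -9.46] roll 56.3 toolx in gauge [-0.555 -0.832  0.   ] toolz [-0.001 -0.001 -1.   ]
```

Emit:
play_rows --targets '[0, 0, -4, 0, -3, -0.6, -8, 7, -7, -1.5, -9.5, 14, -11, -2.3, -9.5, 21, -15, -3.2, -9.5, 28, -19, -4, -9.5, 35, -23, -4.8, -9.5, 42, -27, -5.7, -9.5, 49]' --grip 0

```text
t: 0.77
tool_pos: [0.4336, 0.4223, 0.2809]
orientation: [-1.777, -2.59, 0.001]
force: [0.3, 1.3, 0.6]
opening: 0.0444
gripper_force: 0.0
```

```bash
python3 -c "
from t import *
goto(-125,0,100);print(read_state()['opening'])"
```

```text
t 0.7667 gauge pos [-152.1  -29.4  280.9] F gauge [-1.23  0.62  0.64] shift cm [-3.04  2.61 18.09] roll 6.9 toolx in gauge [-0.993 -0.121 -0.   ] toolz [-0. -0. -1.]
0.044420337690973345
```

Emit:
play_rows --targets '[-1.5, 1.3, 2, 3.5, -3, 2.6, 5, 7, -3, 2.6, 9, 7, -3, 2.6, 13, 7, -3, 2.6, 16, 7, -3, 2.6, 18, 7, -3, 2.6, 18, 7, -3, 2.6, 18, 7]'

```text
t: 1.43
tool_pos: [0.4663, 0.4043, 0.0998]
orientation: [-1.925, -2.482, 0.006]
force: [-0.3, 0.9, 0.9]
opening: 0.0006
gripper_force: 0.0
```

```bash
python3 -c "
from t import *
goto(-125,0,55);print(read_state()['opening'])
c=eyes.read_camera('wrist');print(c['T_tool_cam'].round(3).tolist())
top=eyes.read_camera('top')['image'][195:285,175:325]
w=cv2.resize(c['image'],(560,420)); t2=cv2.resize(top,(240,144),interpolation=cv2.INTER_CUBIC)
w2=np.zeros((564,800,3),np.uint8); w2[:420,:560]=w; w2[420:,:240]=t2
cv2.imwrite('pics/w1.png',w2[...,::-1])"
```

```text
t 1.4333 gauge pos [-126.7   -2.1   99.8] F gauge [-0.97 -0.04  0.85] shift cm [-0.16  0.23  4.48] roll 0.3 toolx in gauge [-1.    -0.005 -0.001] toolz [-0.003 -0.002 -1.   ]
0.0005693907695870122
[[-0.0, 0.958, 0.288, 0.079], [1.0, -0.0, 0.001, 0.0], [0.001, 0.288, -0.958, -0.198], [0.0, 0.0, 0.0, 1.0]]
```

View pics/w1.png

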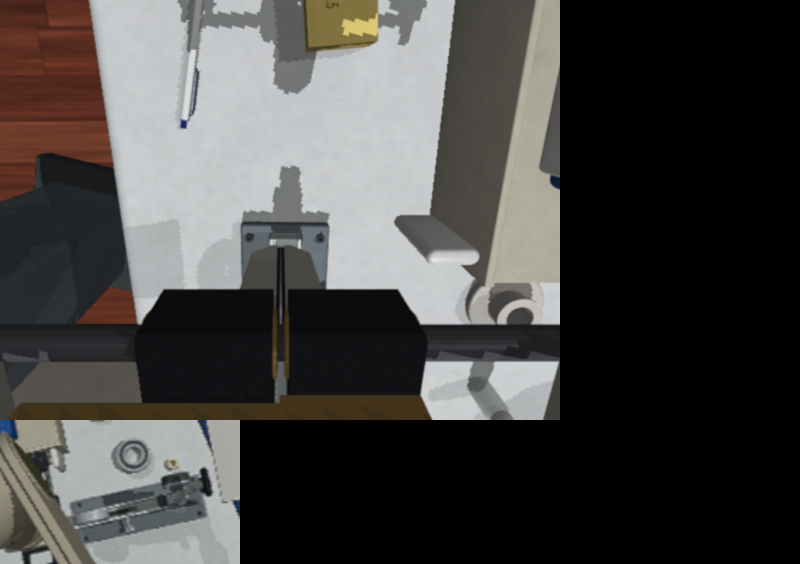

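Emit:
play_rows --targets '[-0.1, 0.2, 1.5, 0, -0.1, 0.2, 3, 0, -0.1, 0.2, 4.5, 0, -0.1, 0.2, 4.5, 0, -0.5, 0.2, 4.5, 0, -1, 0.2, 4.5, 0, -1.3, 0.2, 4.5, 0, -1.5, 0.2, 4.5, 0]'

```text
t: 2.2
tool_pos: [0.4743, 0.3912, 0.058]
orientation: [1.925, 2.481, 0.004]
force: [0.4, 0.5, -0.3]
opening: 0.0003
gripper_force: 0.0
```

```bash
python3 -c "
from t import *
goto(-40,0,67)"
```

```text
t 2.2 gauge pos [-112.     2.4   58. ] F gauge [-0.41  0.53 -0.31] shift cm [-7.2  -0.27 -0.9 ] roll 0.2 toolx in gauge [-1.    -0.004  0.001] toolz [ 0.002  0.001 -1.   ]
```

Emit:
play_rows --targets '[-0.5, 0, -0.05, 0, -1, 0, -0.15, 0, -1.5, 0, -0.25, 0, -2, 0, -0.35, 0, -2.5, 0, -0.45, 0, -3, 0, -0.5, 0, -3.5, 0, -0.6, 0, -4, 0, -0.7, 0]'

```text
t: 2.87
tool_pos: [0.4832, 0.3519, 0.0633]
orientation: [-1.925, -2.483, 0.0]
force: [0.1, -0.4, -1.1]
opening: 0.0006
gripper_force: 0.0
```

```bash
python3 -c "
from t import *
goto(-30,0,68)
c=eyes.read_camera('top')['image'][185:285,195:325];s=eyes.read_camera('side')['image'][180:305,250:350]
w=np.zeros((420,800,3),np.uint8);w[:347,:450]=cv2.resize(c,(450,347),interpolation=2);w[:420,460:796]=cv2.resize(s,(336,420),interpolation=2)
cv2.imwrite('pics/p1.png',w[...,::-1])"
```

```text
t 2.8667 gauge pos [-71.7   1.4  63.3] F gauge [ 0.37 -0.   -1.14] shift cm [-4.17 -0.16 -0.47] roll 0.3 toolx in gauge [-1.    -0.005 -0.   ] toolz [-0. -0. -1.]
```

View pics/p1.png

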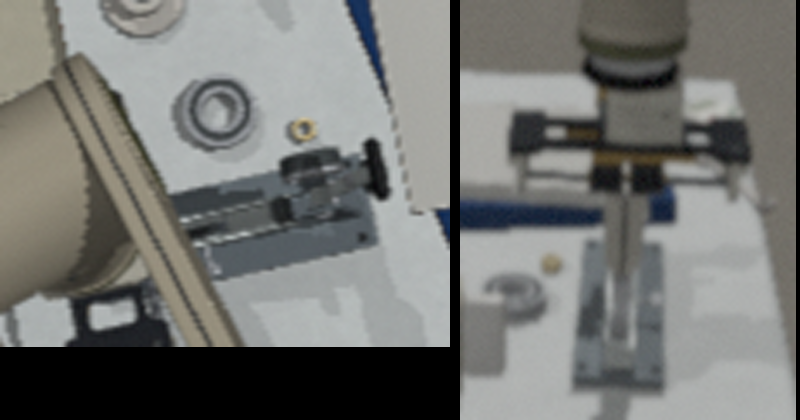

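Emit:
play_rows --targets '[-0.4, 0, -0.1, 0, -0.8, 0, -0.15, 0, -1.2, 0, -0.2, 0, -1.6, 0, -0.3, 0, -2, 0, -0.35, 0, -2.4, 0, -0.4, 0, -2.8, 0, -0.5, 0, -3.2, 0, -0.55, 0]'

```text
t: 3.63
tool_pos: [0.4912, 0.3211, 0.0689]
orientation: [1.925, 2.483, 0.0]
force: [0.4, 0.2, 0.5]
opening: 0.0006
gripper_force: 0.0
```

Emit:
play_rows --targets '[-0.2, 0, 0, 0, -0.4, 0, -0.1, 0, -0.6, 0, -0.1, 0, -0.8, 0, -0.1, 0, -1, 0, -0.15, 0, -1.2, 0, -0.2, 0]'

```text
t: 4.13
tool_pos: [0.494, 0.3097, 0.0707]
orientation: [-1.925, -2.483, 0.0]
force: [-0.2, 0.2, -0.1]
opening: 0.0006
gripper_force: 0.0
```

```bash
python3 -c "
from t import *
goto(-23,0,70)"
```

```text
t 4.1333 gauge pos [-28.1   1.6  70.7] F gauge [-0.21 -0.19 -0.06] shift cm [-0.51 -0.16  0.07] roll 0.3 toolx in gauge [-1.    -0.005 -0.   ] toolz [-0. -0. -1.]
```

Emit:
play_rows --targets '[-0.1, 0, 0, 0, -0.2, 0, -0.05, 0, -0.3, 0, -0.05, 0, -0.3, 0, -0.05, 0]'

```text
t: 4.47
tool_pos: [0.4948, 0.3068, 0.0713]
orientation: [1.925, 2.483, -0.0]
force: [-0.2, -0.5, 0.1]
opening: 0.0004
gripper_force: 0.0
```

Emit:
play_rows --targets '[-0.1, 0, 0, 0, -0.2, 0, 0, 0, -0.2, 0, 0, 0]'

```text
t: 4.72
tool_pos: [0.4953, 0.3049, 0.0712]
orientation: [1.925, 2.483, -0.0]
force: [-0.8, 0.3, -0.6]
opening: 0.0006
gripper_force: 0.0
```

Emit:
play_rows --targets '[-0.1, 0, 0, 0, -0.2, 0, 0, 0, -0.2, 0, 0, 0]'

```text
t: 4.97
tool_pos: [0.4958, 0.3029, 0.0712]
orientation: [1.925, 2.483, -0.0]
force: [-0.3, -0.5, -0.8]
opening: 0.0005
gripper_force: 0.0
```

```bash
python3 -c "
from t import *
goto(-23,0,70)
c=eyes.read_camera('top')['image'][185:285,195:325];s=eyes.read_camera('side')['image'][180:305,250:350]
w=np.zeros((500,800,3),np.uint8);w[:347,:450]=cv2.resize(c,(450,347),interpolation=2);w[:420,460:796]=cv2.resize(s,(336,420),interpolation=2)
cv2.imwrite('pics/p2.png',w[...,::-1])"
```

```text
t 4.9667 gauge pos [-21.1   1.7  71.2] F gauge [ 0.42 -0.4  -0.82] shift cm [ 0.19 -0.17  0.12] roll 0.3 toolx in gauge [-1.    -0.005 -0.   ] toolz [-0. -0. -1.]
```

View pics/p2.png

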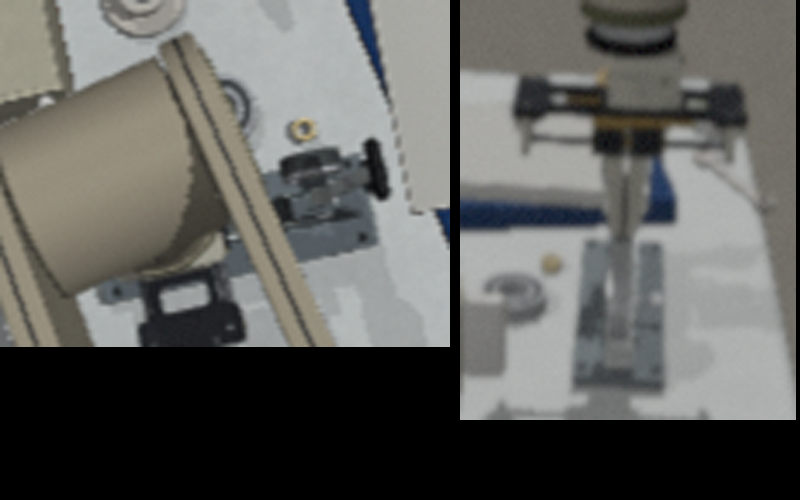

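The lower gutter is empty, so the bearing is ahead of the fingers. There is no end-stop force yet, so I'll keep edging forward.

Emit:
play_rows --targets '[-0.1, 0, 0, 0, -0.2, 0, -0.05, 0, -0.2, 0, -0.05, 0]'

```text
t: 5.32
tool_pos: [0.4964, 0.301, 0.0719]
orientation: [1.925, 2.483, 0.0]
force: [0.4, -0.3, -0.2]
opening: 0.0004
gripper_force: 0.0
```

Emit:
play_rows --targets '[-0.1, 0, 0, 0, -0.2, 0, 0, 0, -0.2, 0, 0, 0]'

```text
t: 5.57
tool_pos: [0.4969, 0.299, 0.0717]
orientation: [1.925, 2.482, -0.0]
force: [0.1, -0.3, 0.3]
opening: 0.0006
gripper_force: 0.0
```

Emit:
play_rows --targets '[-0.1, 0, 0, 0, -0.2, 0, 0, 0, -0.2, 0, 0, 0]'

```text
t: 5.82
tool_pos: [0.4973, 0.297, 0.0717]
orientation: [1.925, 2.483, -0.0]
force: [0.2, -0.0, -0.9]
opening: 0.0007
gripper_force: 0.0
```

Emit:
play_rows --targets '[-0.1, 0, 0, 0, -0.1, 0, 0, 0]'

```text
t: 5.98
tool_pos: [0.4976, 0.2961, 0.0717]
orientation: [1.925, 2.483, -0.0]
force: [0.5, 0.4, -0.7]
opening: 0.0005
gripper_force: 0.0
```

Emit:
play_rows --targets '[-0.1, 0, 0, 0, -0.1, 0, 0, 0]'

```text
t: 6.15
tool_pos: [0.4978, 0.2952, 0.0717]
orientation: [1.925, 2.483, -0.0]
force: [-0.7, -0.5, -0.7]
opening: 0.0004
gripper_force: 0.0
```

Emit:
play_rows --targets '[-0.1, 0, 0, 0, -0.1, 0, 0, 0]'

```text
t: 6.32
tool_pos: [0.4981, 0.2942, 0.0717]
orientation: [1.925, 2.483, -0.0]
force: [1.0, 0.3, -0.1]
opening: 0.0003
gripper_force: 0.0
```

Emit:
play_rows --targets '[-0.1, 0, 0, 0, -0.1, 0, 0, 0]'

```text
t: 6.48
tool_pos: [0.4983, 0.2932, 0.0717]
orientation: [1.925, 2.482, -0.0]
force: [-0.1, 0.3, -0.5]
opening: 0.0006
gripper_force: 0.0
```

```bash
python3 -c "
from t import *
goto(-23,0,70)
c=eyes.read_camera('side');s=c['image'][225:290,270:325];k=9
w=cv2.resize(s,None,fx=k,fy=k,interpolation=2)[...,::-1].copy()
P=dict(tcp=read_state()['tool_pos'])
for n,g in dict(rim=gut(2.5,31)-[31,0,0],stop=gut(33.5,44),lip=gut(-116,0),bt=gut(0,62),w1=(gut(-20,20)+[0,-12.3,0]),w2=(gut(-20,20)+[0,12.3,0]),cnr=np.array([-107,39,13])).items(): P[n]=(M@np.append(g/1e3,1))[:3]
for n,p in P.items():
    q=proj(p,c['cam_to_world'],c['vfov'],c['cx'],c['cy']);u=((q-[270,225]+.45)*k).astype(int);print(n,q.round(1),u)
    cv2.circle(w,tuple(int(x) for x in u),3,(0,0,255),-1);cv2.putText(w,n,(int(u[0])+5,int(u[1])),0,.45,(0,0,255),1)
cv2.imwrite('pics/p3.png',w)"
```

```text
t 6.4833 gauge pos [-11.1   1.7  71.7] F gauge [-0.32 -0.05 -0.46] shift cm [ 1.19 -0.17  0.17] roll 0.3 toolx in gauge [-1.    -0.005 -0.   ] toolz [ 0. -0. -1.]
tcp [297.7 256.8] [253 290]
rim [298.4 256. ] [259 283]
stop [298.9 240.9] [263 147]
lip [297.3 286.7] [249 559]
bt [298.9 243.1] [263 167]
w1 [302.4 258.7] [295 307]
w2 [294.1 258.3] [220 304]
cnr [283.  292.2] [120 608]
```

View pics/p3.png

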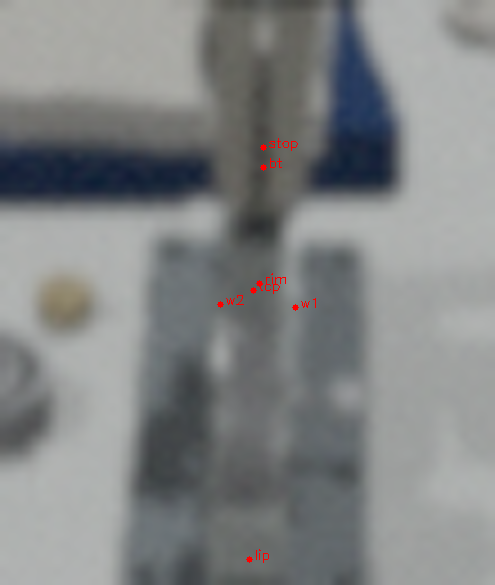

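```bash
python3 -c "
from t import *
s=eyes.read_camera('side')['image'].astype(int);o=np.load('pics/side0.npz')['image'].astype(int)
for v in range(246,288,2): print(v,s[v,292:306].mean(1).astype(int) if 0 else s[v,291:306].mean(-1).astype(int),o[v,291:306].mean(-1).astype(int))
"
```

```text
246 [ 86  92  94 100 100  94  89  72  79  93  99 101 101  98  97] [ 85  90  93  98 103  85  73  74  65  69  73  86  89  90  94]
248 [161 164 159 140 115  92  77  65  68  82  97 125 153 165 167] [160 165 158 140 114  76  43  37  43  50  87 131 153 164 167]
250 [161 164 155 132 103  74  54  50  50  69 119 157 168 170 171] [163 162 156 133 102  69  52  49  52  69 116 156 171 171 173]
252 [118 124 119 110 100  89  81  85  86  94 125 151 144 131 127] [123 125 119 110  99  91  84  80  82  92 124 150 144 131 129]
254 [113 111 102  94  96  97  96  94  98 106 130 142 124 107 101] [114 112 102  95  93  95  94  95  95 107 129 140 122 104 103]
256 [117 115 110 101 100  95  99  93  97 106 130 145 129 114 107] [114 114 109 101 100  95  95  92  96 106 131 142 127 111 105]
258 [114 111 107 105  99  95  94  96  98 108 120 132 124 112 103] [115 112 107 107 105 102 104 102 103 110 123 130 123 114 105]
260 [114 112 114 123 115 106  97  94  97 106 121 129 124 109 104] [114 112 115 127 131 135 140 142 143 137 133 132 121 109 102]
262 [113 110 125 141 131 119 109  99 103 109 121 130 119 105 104] [112 107 1
[... 872 characters left out ...]
  87  91  96] [ 88 100 115 115 101  94  93  97 108 129 138 115  92  91  90]
278 [79 84 96 95 86 89 87 93 91 93 99 93 98 97 96] [ 83 107 128 115  93  87  89  90 103 134 148 125 103  98  98]
280 [ 92  90  95  95  92  89  90  90  95 101  98  94  99 100 103] [100 114 132 119  97  90  90  92 107 142 156 131 107 103 102]
282 [109  99 104 107 112 112 113 115 115 118 111  95  95 100  99] [108 109 120 119 110 111 111 113 125 145 154 127 101 100 102]
284 [107 101 104 109 110 107 107 108 108 113 112 103 101 104 101] [109 104 107 108 106 108 108 107 111 118 118 107 105 104 103]
286 [ 83  87 103 108 108 103 107 107 107 105 104 105 103 102 104] [112 104 108 110 105 105 106 106 106 106 103 103 103 104 101]
```

```bash
python3 -c "
from t import *
c=eyes.read_camera('side');o=np.load('pics/side0.npz')['image'];k=8
st=read_state()
out=np.zeros((600,800,3),np.uint8)
G0=dict(A=gut(33.5,44),B=gut(33.5,0),C=gut(0,62),D=gut(2.5,31)-[31,0,0],E=gut(-20,0))
for i,im in enumerate((o,c['image'])):
    w=cv2.resize(im[220:294,280:318],None,fx=k,fy=k,interpolation=cv2.INTER_NEAREST)[...,::-1].copy()
    P={n:(M@np.append(g/1e3,1))[:3] for n,g in G0.items()}
    if i: P=dict(T=st['tool_pos'])
    for n,p in P.items():
        q=proj(p,c['cam_to_world'],c['vfov'],c['cx'],c['cy']);u=(q-[280,220]+.5)*k;print(n,q.round(1))
        cv2.circle(w,(int(u[0]),int(u[1])),2,(0,0,255),-1);cv2.putText(w,n,(int(u[0])+40,int(u[1])+4),0,.4,(0,0,255),1)
    out[:w.shape[0],i*306:i*306+w.shape[1]]=w
wc=eyes.read_camera('wrist')
q=proj(np.zeros(3),wc['T_tool_cam'],wc['vfov'],wc['cx'],wc['cy']);print('tcp in wrist',q,wc['vfov'])
a_=wc['image'][150:420,190:380];out[:270,612:800]=a_[:,:188,::-1]
u=(int(q[0])-190+612,int(q[1])-150);cv2.circle(out,u,2,(0,0,255),-1)
cv2.imwrite('pics/p4.png',out)"
```

```text
A [298.9 240.9]
B [298.3 252.2]
C [298.9 243.1]
D [298.4 256. ]
E [298.  263.7]
T [297.7 256.8]
tcp in wrist [280.1589892  236.61485062] 62.03348735535676
```

View pics/p4.png

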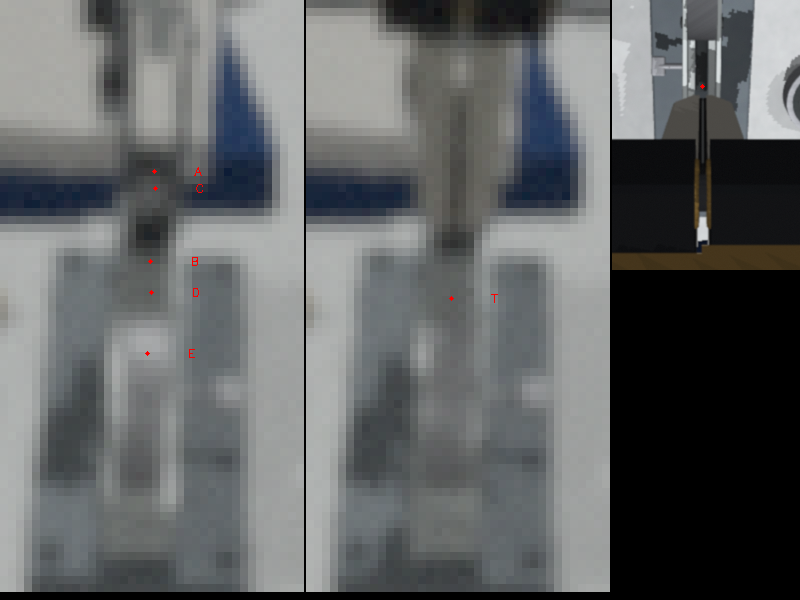

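```bash
python3 -c "
from t import *
from scipy.spatial.transform import Rotation as R
wc=eyes.read_camera('wrist')
def tp(pos,rv):
    T=np.eye(4);T[:3,:3]=R.from_rotvec(rv).as_matrix();T[:3,3]=pos;return T
# w1 pose
T=tp([.4663,.4043,.0998],[-1.925,-2.482,.006])
for g in ((-107,39,13),(-107,-39,13)):
    print(proj((M@np.append(np.array(g)/1e3,1))[:3],T@wc['T_tool_cam'],wc['vfov'],wc['cx'],wc['cy']))
s=read_state();T=tp(s['tool_pos'],s['orientation']);print(s['tool_pos'],s['q'])
b=gut(-85,31)
for n,g in dict(c1=(-107,39,13),c2=(-107,-39,13),btop=b+[0,0,31],bback=b-[31,0,0],bfr=b+[31,0,0],lip=gut(-116,20)).items():
    print(n,proj((M@np.append(np.array(g)/1e3,1))[:3],T@wc['T_tool_cam'],wc['vfov'],wc['cx'],wc['cy']))
cv2.imwrite('pics/w2.png',wc['image'][...,::-1])"
```

```text
[328.3083213  220.31406993]
[237.8593583  219.79481692]
[0.4983038  0.29337638 0.07176669] [ 4.43454755e-01  1.54383647e-01  1.67523448e+00 -1.02159900e-05
  1.31191669e+00  1.91855608e-01]
c1 [334.8496165   75.85762904]
c2 [221.8739244   75.31550892]
btop [277.09603134 141.8676912 ]
bback [277.76025318  79.76874973]
bfr [277.50782541 187.23850632]
lip [277.9708595   85.43085132]
```

View pics/w2.png

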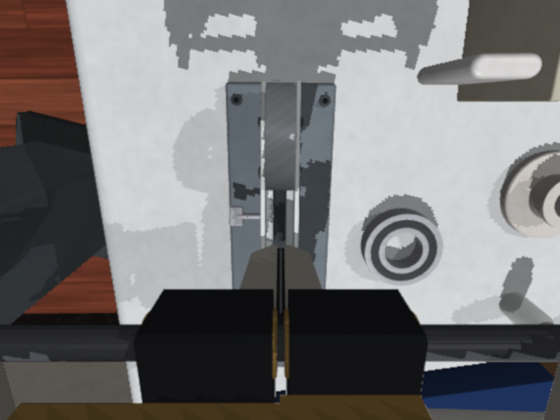

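The wrist view shows the bearing still at the lip, at rows 85–188, where I predicted it. So the closed fingertips passed just over it: they end about 25 mm short of the TCP, as the side view shows (tip at row 249 instead of 257). I'll go back and measure the real tip height by image differencing.

Emit:
play_rows --targets '[0, 0, -3, 0, 0, 0, -6, 0, 2.5, -0.2, -6, 0, 5, -0.2, -6, 0, 7.5, -0.2, -6, 0, 10, -0.2, -6, 0, 12, -0.2, -6, 0, 13.4, -0.2, -6, 0]'

```text
t: 7.4
tool_pos: [0.4622, 0.4245, 0.1317]
orientation: [-1.924, -2.483, -0.0]
force: [0.7, -0.1, 0.4]
opening: 0.0001
gripper_force: 0.0
```

Emit:
play_rows --targets '[0, 0, 0, 0, 0, 0, 3.5, 0, 0, 0, 3.5, 0, 0, 0, 3.5, 0]'

```text
t: 7.73
tool_pos: [0.4614, 0.4204, 0.0943]
orientation: [-1.925, -2.481, 0.009]
force: [-1.4, -0.7, -0.1]
opening: 0.0002
gripper_force: 0.0
```

```bash
cat > tip.py <<'E'
from t import *
goto(-145,0,70)
c=eyes.read_camera('side');o=np.load('pics/side0.npz')['image'].astype(int);st=read_state()
q=proj(st['tool_pos'],c['cam_to_world'],c['vfov'],c['cx'],c['cy']);print('tcp px',q,'opening',st['opening'])
u=int(round(q[0]));v0=int(q[1])-18
s=c['image'].astype(int)
for v in range(v0,v0+34): print(v,s[v,u-10:u+11].mean(-1).astype(int),(abs(s-o)[v,u-10:u+11].sum(-1)>25).astype(int))
E
python3 tip.py
```

```text
t 7.7333 gauge pos [-143.5   -3.    94.3] F gauge [ 0.32 -1.48 -0.11] shift cm [0.15 0.31 2.43] roll 0.2 toolx in gauge [-1.    -0.004 -0.003] toolz [-0.005 -0.004 -1.   ]
tcp px [298.68132105 274.71256491] opening 0.000704493751635567
256 [115 115 116 114 109 100  97 102  98  93  79  64  79  93  99 102 100 100
  99 105 118] [0 0 0 0 0 0 0 0 0 0 1 1 1 1 1 1 0 0 0 0 0]
257 [115 115 117 114 108  99  98  98  98  91  81  72  80  94  99  98  99 100
 102 104 113] [0 0 0 0 0 0 0 0 0 0 1 1 1 1 1 1 0 0 0 0 0]
258 [115 115 116 112 103  95  96  98  99  94  80  72  86  96  99  98 101 101
 103 107 114] [0 0 0 0 0 1 1 0 0 0 1 1 1 1 1 1 0 0 0 0 0]
259 [115 114 114 110 103  98  98  96  97  93  78  74  86 100  98 101  98 100
 100 102 111] [0 0 0 0 1 1 1 1 1 1 1 1 1 1 1 1 0 0 0 0 0]
260 [113 114 115 108 102  99 101  98  97  92  76  74  90 101 101 100 100  99
  99 105 110] [0 0 0 0 1 1 1 1 1 1 1 1 1 1 1 1 0 0 0 0 0]
261 [114 114 113 108 102 104 101 100  97  92  76  70  90  98 101 101 102 101
 103 107 108] [0 0 0 0 1 1 1 1 1 1 1 1 1 1 1 0 0 0 0 0 0]
262 [113 110 110 106 107 119 113 101 100  93  76  71  
[... 3025 characters left out ...]
 0 0 0 0 0 0 0 0 0 0 0 0]
285 [114 115 109 105 107 107 107 109 106 104 107 106 108 106 103 103 104 103
 105 104 105] [0 0 0 0 0 0 0 0 0 0 0 0 0 0 0 0 0 0 0 0 0]
286 [115 116 111 104 106 108 106 107 106 105 108 105 105 102 103 102 103 102
 103 100 105] [0 0 0 0 0 0 0 0 0 0 0 0 0 0 0 0 0 0 0 0 0]
287 [112 114 110 105 107 106 108 105 110 109 109 106 103 103 105 104 101 102
 100 104 102] [0 0 0 0 0 0 0 0 0 0 0 0 0 0 0 0 0 0 0 0 0]
288 [113 114 105  97 101 104 104 102 104 104 106 105  99 103 104 105 103 101
  96  94  97] [0 0 0 0 0 0 0 0 0 0 0 0 0 0 0 0 0 0 0 0 0]
289 [114 111  99  90  92  89  91  87  88  90  89  91  93 100 107 101 102  97
  85  79  93] [0 0 0 0 0 0 0 0 0 0 0 0 0 0 0 0 0 0 0 0 0]
```

Emit:
play_rows --targets '[0, 0, 0, 0, 0, 0, 0, 0, 0, 0, 0, 0]'

```text
t: 8.03
tool_pos: [0.4639, 0.4229, 0.0984]
orientation: [1.925, 2.482, 0.003]
force: [-0.3, 0.5, 0.5]
opening: 0.0006
gripper_force: 0.0
```

```bash
python3 -c "
from t import *
goto(-130,0,29)"
```

```text
t 8.0333 gauge pos [-1.453e+02  1.000e-01  9.840e+01] F gauge [-0.58 -0.2   0.48] shift cm [-1.53 -0.03  6.94] roll 0.2 toolx in gauge [-1.    -0.004  0.001] toolz [ 0.002  0.001 -1.   ]
```

Emit:
play_rows --targets '[-0.5, 0, 2, 0, -1, 0, 4, 0, -1.5, 0, 6, 0, -1.5, 0, 6.8, 0, -1.5, 0, 6.8, 0, -1.5, 0, 6.8, 0, -1.5, 0, 6.8, 0]'

```text
t: 8.62
tool_pos: [0.4677, 0.4091, 0.0306]
orientation: [1.925, 2.482, 0.004]
force: [-0.5, -0.1, 0.3]
opening: 0.0006
gripper_force: 0.0
```

```bash
python3 -c "
from t import *
goto(-112,0,29)
c=eyes.read_camera('side');o=np.load('pics/side0.npz')['image'].astype(int);st=read_state()
q=proj(st['tool_pos'],c['cam_to_world'],c['vfov'],c['cx'],c['cy']);print('tcp px',q);u=int(q[0])
d=abs(c['image'].astype(int)-o).sum(-1)>25
for v in range(268,300): print(v,d[v,u-8:u+9].sum(),end='; ')
"
```

```text
t 8.6167 gauge pos [-131.     0.4   30.6] F gauge [ 0.01 -0.53  0.25] shift cm [-1.9  -0.05  0.16] roll 0.3 toolx in gauge [-1.    -0.005  0.001] toolz [ 0.002  0.002 -1.   ]
tcp px [296.99012481 292.71912022]
268 13; 269 13; 270 11; 271 10; 272 10; 273 9; 274 9; 275 9; 276 9; 277 9; 278 9; 279 8; 280 9; 281 10; 282 10; 283 9; 284 6; 285 0; 286 0; 287 0; 288 0; 289 0; 290 0; 291 0; 292 0; 293 0; 294 0; 295 0; 296 0; 297 0; 298 0; 299 0;
```

Emit:
play_rows --targets '[-0.5, 0, 0, 0, -1, 0, 0, 0, -1.4, 0, 0, 0, -1.8, 0, 0, 0, -2.2, 0, 0, 0, -2.6, 0, -0.05, 0, -3, 0, -0.1, 0, -3.4, 0, -0.2, 0]'

```text
t: 9.33
tool_pos: [0.4752, 0.3748, 0.0307]
orientation: [-1.925, -2.482, 0.0]
force: [-0.3, 0.9, -0.6]
opening: 0.0004
gripper_force: 0.4
```

```bash
cat > chk.py <<'E'
from t import *
from scipy.spatial.transform import Rotation as R
goto(-23,0,44)
wc=eyes.read_camera('wrist');s=read_state()
T=np.eye(4);T[:3,:3]=R.from_rotvec(s['orientation']).as_matrix();T[:3,3]=s['tool_pos']
# brightness along gutter floor midline, low side
im=wc['image'].astype(int).mean(-1)
for gx in range(-100,0,8):
    x=(gx-OX)/np.cos(a); q=proj((M@np.append(gut(x,0)/1e3,1))[:3],T@wc['T_tool_cam'],wc['vfov'],wc['cx'],wc['cy']);v,u=int(q[1]),int(q[0])
    if 0<v<245: print(gx,(u,v),im[v,u-20:u+21:4].astype(int))
E
python3 chk.py
```

```text
t 9.3333 gauge pos [-95.8  -0.7  30.7] F gauge [-0.93 -0.04 -0.6 ] shift cm [-7.28  0.04 -1.33] roll 0.3 toolx in gauge [-1.    -0.005  0.   ] toolz [-0. -0. -1.]
-100 (280, 225) [106 103  58  55  54  57  56  55  56  57  58]
-92 (280, 238) [ 92 172 128  93  95 105 122 127 126 128 119]
```

Emit:
play_rows --targets '[-0.4, 0, -0.05, 0, -0.8, 0, -0.15, 0, -1.2, 0, -0.2, 0, -1.6, 0, -0.3, 0, -2, 0, -0.35, 0, -2.4, 0, -0.4, 0, -2.8, 0, -0.5, 0, -3.2, 0, -0.55, 0]'

```text
t: 10.05
tool_pos: [0.4832, 0.3437, 0.0363]
orientation: [1.925, 2.482, -0.0]
force: [-0.2, 1.7, 0.1]
opening: 0.0008
gripper_force: 0.4
```

Emit:
play_rows --targets '[-0.4, 0, -0.05, 0, -0.8, 0, -0.15, 0, -1.2, 0, -0.2, 0, -1.6, 0, -0.3, 0, -2, 0, -0.35, 0, -2.4, 0, -0.4, 0, -2.8, 0, -0.5, 0, -3, 0, -0.55, 0]'

```text
t: 10.72
tool_pos: [0.4908, 0.3145, 0.0418]
orientation: [1.925, 2.482, -0.0]
force: [0.5, 0.3, 1.0]
opening: 0.0004
gripper_force: 0.0
```

```bash
python3 chk.py
```

```text
t 10.7167 gauge pos [-33.5  -0.4  41.8] F gauge [-0.13  0.57  1.  ] shift cm [-1.06  0.03 -0.22] roll 0.2 toolx in gauge [-1.    -0.004 -0.   ] toolz [-0. -0. -1.]
-100 (281, 122) [108 143 139 139 140 143 139 144 141 143 107]
-92 (281, 136) [ 95 143  94 103 105 107 105 103 104 106  87]
-84 (281, 150) [ 99 142 118 113 106 109 109 107 106 107  96]
-76 (280, 163) [ 54 140  98 135 104 108 107 106 107 109  78]
-68 (280, 176) [100 139  98 131 103 107 107 105 106 109  80]
-60 (280, 190) [ 90 139  96 107 104 108 106 105 105 109  84]
-52 (280, 203) [101 138  99 207 104 107 107 104 104 108  92]
-44 (280, 216) [ 50 138 125 194  54  42  44  57 104 103 100]
-36 (280, 229) [102 137 134 196  47  30  30  29 106 104 109]
-28 (280, 242) [109 195 120 206  47  29  28  32 104 103 113]
```

Emit:
play_rows --targets '[-0.2, 0, -0.05, 0, -0.4, 0, -0.1, 0, -0.6, 0, -0.15, 0, -0.7, 0, -0.15, 0]'

```text
t: 11.1
tool_pos: [0.4925, 0.3082, 0.0433]
orientation: [1.925, 2.483, 0.0]
force: [-0.0, 0.1, 0.9]
opening: 0.0005
gripper_force: 0.0
```

Emit:
play_rows --targets '[-0.1, 0, 0, 0, -0.2, 0, -0.05, 0, -0.2, 0, -0.05, 0]'

```text
t: 11.35
tool_pos: [0.4929, 0.3063, 0.0438]
orientation: [1.925, 2.483, -0.0]
force: [0.2, 0.5, -0.5]
opening: 0.0006
gripper_force: 0.1
```

Emit:
play_rows --targets '[-0.1, 0, 0, 0, -0.1, 0, 0, 0]'

```text
t: 11.52
tool_pos: [0.4931, 0.3055, 0.0438]
orientation: [1.925, 2.483, 0.0]
force: [0.6, -0.3, 0.2]
opening: 0.0003
gripper_force: 0.2
```

Emit:
play_rows --targets '[-0.1, 0, 0, 0, -0.1, 0, 0, 0]'

```text
t: 11.68
tool_pos: [0.4934, 0.3044, 0.0438]
orientation: [1.925, 2.483, 0.0]
force: [0.1, 0.3, -0.0]
opening: 0.0007
gripper_force: 0.3
```

Emit:
play_rows --targets '[-0.1, 0, 0, 0, -0.1, 0, 0, 0]'

```text
t: 11.85
tool_pos: [0.4937, 0.3034, 0.0437]
orientation: [1.925, 2.483, -0.0]
force: [0.9, 0.9, -0.9]
opening: 0.0
gripper_force: 0.2
```

Emit:
play_rows --targets '[-0.1, 0, 0, 0, -0.1, 0, 0, 0]'

```text
t: 12.02
tool_pos: [0.4937, 0.3032, 0.0438]
orientation: [-1.925, -2.482, -0.001]
force: [-1.2, 4.2, -0.2]
opening: 0.0
gripper_force: 2.2
```

Emit:
play_rows --targets '[-0.05, 0, 0, 0, -0.05, 0, 0, 0, -0.05, 0, 0, 0, 0.3, 0, 0, 0, 0.6, 0, 0, 0, 1, 0, 0, 0, 1, 0, 0, 0, 1, 0, 0, 0]'

```text
t: 12.68
tool_pos: [0.4913, 0.3123, 0.0437]
orientation: [1.925, 2.483, -0.001]
force: [0.2, 0.5, -0.4]
opening: 0.0001
gripper_force: 0.0
```

Emit:
play_rows --targets '[1, 0, 0, 0, 2, 0, 0, 0, 3, 0, 0, 0, 3.5, 0, -2, 0, 4, 0, -6, 0, 4, 0, -10, 0, 4, 0, -14, 0, 4, 0, -15, 0]'

```text
t: 13.35
tool_pos: [0.4839, 0.354, 0.2022]
orientation: [1.922, 2.481, 0.016]
force: [1.3, 1.6, 0.8]
opening: 0.0006
gripper_force: 0.0
```

```bash
cat > seat.py <<'E'
from t import *
c=eyes.read_camera('side')
s=c['image'].astype(int).mean(-1);o=np.load('pics/side0.npz')['image'].astype(int).mean(-1)
for v in range(238,288,2): print(v,s[v,292:305].astype(int),o[v,292:305].astype(int))
E
python3 chk.py; python3 seat.py
```

```text
t 13.35 gauge pos [-73.6   2.6 202.2] F gauge [-1.18  1.65  0.76] shift cm [-5.11 -0.45 15.8 ] roll 0.3 toolx in gauge [-1.    -0.006  0.003] toolz [ 0.009  0.006 -1.   ]
-100 (276, 152) [125 126 124 117 121 101  97  97  94 126 127]
-92 (276, 160) [110 110  99 209 194 202 199 200 226 119 128]
-84 (276, 167) [109 112 112 209 205 204 202 201 227 129 129]
-76 (276, 175) [110 111  66 208 214 204 200 202 224 106 129]
-68 (276, 182) [113 113 114 209 201 204 201 203 224 131 130]
-60 (275, 190) [112 112 111 226 212 203 203 203 214 121 129]
-52 (275, 197) [114 114 113 227 210 136 161 117 220 127  93]
-44 (275, 205) [116 116 101 232 214  45  55 116 214  60  69]
-36 (275, 212) [ 93 117 114 230 211  33  33 118 218  86  73]
-28 (275, 219) [ 80 113 120 230 205  32  32 118 185  82  69]
-20 (275, 227) [116 118 119 223 125  34  32 118 143  69  70]
-12 (275, 234) [153 160 159 221 133  35  33 116 142  70  70]
-4 (275, 241) [120 122 121 211 175  42  37 109 179  70  71]
238 [112 109 101  85  81  90  95 102 104  97  88 102 114] [112 113 101  86  84  91  97  98 104  99  88 100 117]
240 [102 100  93  83  81
[... 1937 characters left out ...]
105 113 134 144 122 105 102]
276 [ 99 121 140 151 152 152 157 169 171 159 119  91  86] [100 115 115 101  94  93  97 108 129 138 115  92  91]
278 [110 141 159 174 179 181 181 181 182 172 134 104  96] [107 128 115  93  87  89  90 103 134 148 125 103  98]
280 [116 145 163 176 178 178 182 183 184 175 138 106 103] [114 132 119  97  90  90  92 107 142 156 131 107 103]
282 [109 134 150 159 167 168 170 172 175 163 128 100 103] [109 120 119 110 111 111 113 125 145 154 127 101 100]
284 [104 108 110 110 113 115 113 116 120 118 109 104 103] [104 107 108 106 108 108 107 111 118 118 107 105 104]
286 [106 106 104 105 103 104 104 104 104 104 105 104 100] [104 108 110 105 105 106 106 106 106 103 103 103 104]
```

Side rows 242–246 are now bright where the seated bearing's top is predicted (243), and the low gutter is empty. The bearing is held by the catch. Next is the lever.

Emit:
play_rows --targets '[0, 0, -3, 0, 0, 0, -6, 0, -3, 0, -6.5, 0, -6.5, 0, -6.5, 0, -10, 0, -6.5, 0, -13.5, 0, -6.5, 0, -17, 0, -6.5, 0, -20.5, 0, -6.5, 0]'

```text
t: 14.12
tool_pos: [0.5318, 0.1513, 0.2564]
orientation: [-1.923, -2.482, 0.003]
force: [-0.0, -0.1, 1.1]
opening: 0.0005
gripper_force: 0.0
```

Emit:
play_rows --targets '[-2, 0, 0, 0, -4, 0, 0, 0, -4, 0, 0, 0, -4, 0, 0, 0]'

```text
t: 14.45
tool_pos: [0.5419, 0.1133, 0.2567]
orientation: [-1.926, -2.479, 0.003]
force: [0.5, -0.3, -0.0]
opening: 0.0003
gripper_force: 0.0
```

```bash
python3 -c "
from t import *
goto(165,0,203)"; python3 seat.py | head -6
```

```text
t 14.45 gauge pos [174.   -0.  256.7] F gauge [ 0.42  0.41 -0.02] shift cm [0.9  0.02 5.37] roll 0.2 toolx in gauge [-1.    -0.003  0.001] toolz [-0.003 -0.    -1.   ]
238 [107 109  98  86  83  88  97 100 101  93  87 100 114] [112 113 101  86  84  91  97  98 104  99  88 100 117]
240 [101 102  92  75  67  63  69  64  67  68  82 103 106] [102 106  94  77  60  53  50  55  59  63  84 104 110]
242 [61 62 65 77 86 90 91 90 86 76 74 85 84] [61 64 66 63 60 68 74 73 64 63 68 83 83]
244 [ 41  46  73 100 104 103  99  98  90  76  62  52  41] [42 48 72 86 83 83 87 84 77 64 61 53 44]
246 [ 92  92  99 110 107 103 103 102  93  84  85  85  88] [ 90  93  98 103  85  73  74  65  69  73  86  89  90]
248 [161 156 139 119 107 104 105 103  96  95 121 149 160] [165 158 140 114  76  43  37  43  50  87 131 153 164]
```

Emit:
play_rows --targets '[0, 0, 2, 0, 0, 0, 4, 0, 0, 0, 5.3, 0, 0, 0, 5.3, 0, 0.5, 0, 5.3, 0, 1.2, 0, 5.3, 0, 2, 0, 5.3, 0, 2.5, 0, 5.3, 0]'

```text
t: 15.17
tool_pos: [0.5366, 0.1394, 0.2072]
orientation: [1.924, 2.482, 0.003]
force: [-0.5, 0.4, -0.4]
opening: 0.0003
gripper_force: 0.0
```

Emit:
play_rows --targets '[0.4, 0, 0, 0, 0.8, 0, 0, 0, 1.2, 0, 0, 0, 1.6, 0, 0, 0, 2, 0, 0, 0, 2.4, 0, 0, 0]'

```text
t: 15.67
tool_pos: [0.5301, 0.1614, 0.2057]
orientation: [-1.925, -2.482, 0.0]
force: [-1.0, -0.5, 0.2]
opening: 0.0002
gripper_force: 0.3
```

```bash
python3 -c "
from t import *
goto(65,0,203)"
```

```text
t 15.6667 gauge pos [124.5   0.3 205.7] F gauge [ 0.28 -1.09  0.2 ] shift cm [ 5.95 -0.01  0.27] roll 0.3 toolx in gauge [-1.    -0.004  0.   ] toolz [-0. -0. -1.]
```

Emit:
play_rows --targets '[0.4, 0, 0, 0, 0.8, 0, 0, 0, 1.2, 0, 0, 0, 1.6, 0, 0, 0, 2, 0, 0, 0, 2.4, 0, 0, 0, 2.8, 0, 0, 0, 3.2, 0, 0, 0]'

```text
t: 16.33
tool_pos: [0.5221, 0.1926, 0.2057]
orientation: [-1.925, -2.483, 0.0]
force: [0.0, -0.1, 0.2]
opening: 0.0003
gripper_force: 0.1
```

Emit:
play_rows --targets '[0.4, 0, 0, 0, 0.8, 0, 0, 0, 1.2, 0, 0, 0, 1.6, 0, 0, 0, 2, 0, 0, 0, 2.4, 0, 0, 0, 2.8, 0, 0, 0, 3.2, 0, 0, 0]'

```text
t: 17.0
tool_pos: [0.5142, 0.2235, 0.2057]
orientation: [-1.925, -2.483, 0.0]
force: [0.3, 0.0, -0.0]
opening: 0.0003
gripper_force: 0.0
```

Emit:
play_rows --targets '[0, 0, 0, 0, -2, 0, 0, 0, -4, 0, -2, 0, -4, 0, -6, 0, -4, 0, -8, 0, -4, 0, -8, 0, -4, 0, -8, 0, -4, 0, -8, 0]'

```text
t: 17.67
tool_pos: [0.524, 0.1843, 0.2849]
orientation: [-1.925, -2.482, 0.001]
force: [-0.0, -0.9, -0.6]
opening: 0.0008
gripper_force: 0.0
```

Emit:
play_rows --targets '[0, 0, 0, 0, 0, 0, 0, 0, 0, 0, 0, 0, 0, 0, 0, 0, 0, 0, 0, 0, 0, 0, 0, 0, 0, 0, 0, 0, 0, 0, 0, 0]'

```text
t: 18.33
tool_pos: [0.5243, 0.1844, 0.2858]
orientation: [1.925, 2.483, 0.0]
force: [0.2, 0.0, -0.7]
opening: 0.0007
gripper_force: 0.0
```

Emit:
play_rows --targets '[0, 0, 0, 0, 0, 0, 0, 0, 0, 0, 0, 0, 0, 0, 0, 0, 0, 0, 0, 0, 0, 0, 0, 0, 0, 0, 0, 0, 0, 0, 0, 0]'

```text
t: 19.0
tool_pos: [0.5242, 0.1844, 0.2858]
orientation: [1.925, 2.483, 0.0]
force: [0.7, -0.0, 1.5]
opening: 0.0001
gripper_force: 0.0
```

Emit:
play_rows --targets '[0, 0, 0, 0, 0, 0, 0, 0, 0, 0, 0, 0, 0, 0, 0, 0, 0, 0, 0, 0, 0, 0, 0, 0, 0, 0, 0, 0, 0, 0, 0, 0]'

```text
t: 19.67
tool_pos: [0.5242, 0.1844, 0.2858]
orientation: [1.925, 2.483, -0.0]
force: [0.6, 0.2, 0.1]
opening: 0.0007
gripper_force: 0.0
```

```bash
python3 -c "
from t import *
goto(65,0,203)
h=gut(78-112*np.cos(0),72); 
o=np.load('pics/side0.npz')['image'].astype(int)
c=eyes.read_camera('side');s=c['image'].astype(int)
pj=lambda g:proj((M@np.append(np.array(g)/1e3,1))[:3],c['cam_to_world'],c['vfov'],c['cx'],c['cy'])
print('handle down',h,pj(h),pj(h+[0,22,0]),pj(h-[0,22,0]),'up',pj((121,0,236)))
for v in list(range(184,192,2))+list(range(228,270,2)): print(v,s[v,286:312].mean(-1).astype(int))
"
```

```text
t 19.6667 gauge pos [1.008e+02 2.000e-01 2.858e+02] F gauge [-0.03  0.68  0.13] shift cm [ 3.58 -0.01  8.28] roll 0.3 toolx in gauge [-1.    -0.005 -0.   ] toolz [ 0. -0. -1.]
handle down [-27.58613239   0.         111.00212018] [298.79372746 247.78171059] [291.06133713 247.43401154] [306.54191818 248.13012013] up [300.9469796  188.35683801]
184 [103 105 106 108 106 106 105 109 109 107 106 105 106 108 107 109 106 107
 107 103 106 105 108 108 108 107]
186 [104 104 102 105 106 107 105 108 105 107 106 108 107 105 105 108 107 108
 109 107 106 108 105 108 108 106]
188 [106 106 106 108 104 105 107 108 109 108 108 106 110 107 105 107 106 106
 109 106 108 107 109 108 105 107]
190 [106 104 106 107 106 104 104 107 107 104 104 105 105 107 106 108 104 108
 108 106 106 107 110 106 106 106]
228 [164 163 165 163 161 148 114  77  61  71 116 161 180 186 178 156 129 125
 150 155 137 100  76  91 130 162]
230 [166 165 163 165 162 145 105  61  47  67 116 159 181 187 182 153 119 121
 149 154 129  91  70  72 105 143]
232 [163 164 166 161 163 149 115  83  75  81 115 146 163 169 169 151 116 119
 148 146 116 
[... 1318 characters left out ...]

 107 102  98 101 104 112 130 151]
258 [133 115 111 111 113 111 111 116 119 103  91  84  85  85  90 116 132 124
 109 104  99  99 102 113 131 148]
260 [132 116 112 111 112 108 109 111 115 105  84  76  81  81  91 117 133 122
 107 101  98  99  99 107 124 149]
262 [131 116 113 109 109 108 103 109 117 102  80  66  62  76  96 117 127 113
 102  96 100 102  99 106 125 146]
264 [126 112 108  99  98  91  93 101 115 102  78  57  54  90 119 129 125 111
 102  98 100 100 101 108 125 148]
266 [118 109 103  87  75  69  75  89 102  96  70  54  57 108 140 141 127 111
 101 101 102 109 111 114 128 146]
268 [117 107  95  78  69  68  68  82 102  93  73  55  64 113 149 152 138 116
 106 103 117 134 144 142 139 145]
```

```bash
python3 -c "
from h import *
print(workorder.close_job())"
```

```text
the job is handed in; nothing more can be done
None
```

I handed the job in. In the side camera the bearing sits at the end stop, held by the catch, and the lever handle lies where it should with its foot on the bearing. The arm was clear, but no verdict came back. One hiccup: the first push passed over the bearing, because the closed fingertips end about 25 mm short of the TCP, so I lowered the tool and the second push seated it.

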